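# Tip the soup bones off the tray into the bone basin

## Robot

A 6-joint arm with a two-finger parallel gripper is mounted at the origin on the work surface. World frame = base frame: x ahead of the robot, y to its left, z up, the work surface at z = 0. Lengths are in m, angles in rad, forces in N, time in s.
With the tool pointing down it reaches from about 0.35 to 0.975 m from the base axis. Payload 7.1 kg.
Tool frame: the origin (TCP) lies midway between the tips of the shut fingers; the grasp point (between the pads) lies 19 mm behind it; z points along the fingers, y is the line along which they close (so a half turn about z gives the same grasp; the last joint's range is limited). The gripper opens to 88 mm and grips with 3 to 60 N. Pads are 20 mm wide; open, the fingers measure 115 mm over their backs; the gripper's body (75 mm by 178 mm) begins 61 mm behind the grasp point.
Start: joints at [1.291, 0.423, 1.63, -0, 1.089, -0.019], TCP at [0.161, 0.604, 0.223] pointing down, gripper open.
Joint ranges: [-3, 3], [-0.9, 2.11], [0.09, 2.58], [-1.31, 4.45], [0.11, 2.69], [-2.54, 2.54]. Speed limits (rad/s): [2.39, 2.39, 3.01, 3.14, 3.14, 3.14].

## Interface

Orientations are given as a unit quaternion [w, x, y, z].
In Python, from station import move_pose, movel, movej, command_gripper, wait, inverse_kinematics, read_camera, camera_info, MotionError, job_done, get_time, get_joint_pos, get_qvel, get_effort, get_tcp_pos, get_ee_rot, get_ft_force, get_ft_torque, get_grip_width, get_finger_force gives the robot as it stands. Calls block until the motion is done:
- move_pose(position, orientation): joint-space move of the TCP to a pose.
- movel(position, frame=None, v=0.15, until_force=None): straight line of the TCP; frame=None keeps the orientation; v is the mean speed in m/s. With until_force (N) it stops when the force on the tool has changed by that much, and returns True; else False.
- movej(angles): joint-space move.
- command_gripper(opening): opening from 0.0 (shut) to 1.0 (fully open); the grip force is fixed at half the most; returns when the fingers have stopped.
- wait(seconds).
- inverse_kinematics(position, orientation): joint angles nearest the present ones, or None.
- read_camera(name): name is "scene" or "top" or "wrist"; returns the picture (400x640x3 uint8, red, green, blue); there is no depth.
- camera_info(name): a dict with "intrinsics" (3x3 intrinsics, pixels), "dist" ([k1, k2, p1, p2, k3] as OpenCV has them; the pictures are not rectified), "T" (4x4, takes a point from camera to world coordinates); the wrist camera has in their place "tool_from_camera" (4x4, takes a point from camera to tool coordinates, whose origin is the TCP and whose axes are the flange's). Camera axes: x right, y up, looking along -z (the intrinsics and any distortion apply to the point x, -y, -z); pixel columns grow to the right and rows downward; lengths in m; the calibration is good to about 2 mm. A picture is of the moment at which its call begins: read the wrist's pose just before it. camera_info takes no time and is no camera call.
A pose or a line that the arm cannot do raises MotionError and nothing moves.
- job_done(): hands the job in; it is judged then, once.
Readings, each from a call of its own:
- get_time(): time.
- get_joint_pos(): joint angles.
- get_qvel(): joint speeds.
- get_effort(): joint torques, N m.
- get_tcp_pos(): TCP position.
- get_ee_rot(): TCP orientation.
- get_ft_force(): force on the tool from outside, world axes, zero at the start.
- get_ft_torque(): the same for the moment, N m.
- get_grip_width(): opening from 0.0 (shut) to 1.0 (fully open).
- get_finger_force(): force on a finger pad.
Only numpy, scipy, OpenCV 4.12 (cv2) and the standard library are available. Lean on these libraries where they do the work, as an engineer would, in place of code of your own. Each camera call takes 0.05 s, during which the arm holds its last target. There are 200 camera calls.

## Task

Pick the steel tray up by its sloping handle with its four soup bones on it, and tip them off its open end into the basin that already holds a bone, not the one with the potato; keep the tray's open end low over the basin so that the enamel is not chipped. Then put the empty tray back flat on the bench and let go of it.

Things in the scene. Friction and masses are not known exactly. Their poses are not given: they have to be found in the camera images.
- tray: loose steel tray, 280 g, 170 mm long (x), 140 wide (y), floor 4 thick; walls 28 high at the back (-x) and sides; front (+x) open, with a 22 mm apron rising 15 degrees. Origin: centre of its underside, z up. Its handle is a flat tongue, 8 mm thick, 32 wide (y), 80 long, that rises backwards from the back wall's top (x -83, z 24) at 62 degrees above level; see tray_grip
- tray_grip (a point): grip point in the middle of the tongue's thickness, 50 mm up from its root, 30 from its free end: x -106, y 0, z 68 mm in the tray's frame, axes as the tray's. Pinch the 8 mm thickness, fingers pointing forwards-down along the tongue (28 degrees off vertical). Loaded it pulls about 0.6 N m: grip hard
- tray_lip (a point): middle of the front edge of the apron at the tray's open end, at x 106, y 0, z 8 mm in the tray's frame; axes as the tray's
- bone1: a cut soup bone of pale ivory: a 67 mm long, 41 mm wide, 25 mm thick rod with two round knobs at each end; 30 to 65 g; origin at its centre, x along the bone; starts on the tray
- bone2: a cut soup bone of pale ivory: a 67 mm long, 41 mm wide, 25 mm thick rod with two round knobs at each end; 30 to 65 g; origin at its centre, x along the bone; starts on the tray
- bone3: a cut soup bone of pale ivory: a 67 mm long, 41 mm wide, 25 mm thick rod with two round knobs at each end; 30 to 65 g; origin at its centre, x along the bone; starts on the tray
- bone4: a cut soup bone of pale ivory: a 67 mm long, 41 mm wide, 25 mm thick rod with two round knobs at each end; 30 to 65 g; origin at its centre, x along the bone; starts on the tray
- basin_left: white enamel basin, round, loose, about 0.9 kg; 252 mm across its rim, 88 mm high, 180 mm across its foot, inner floor 5 mm up, wall 4 mm; origin at the centre of its underside; stands left of the tray (+y)
- basin_right: white enamel basin, round, loose, about 0.9 kg; 252 mm across its rim, 88 mm high, 180 mm across its foot, inner floor 5 mm up, wall 4 mm; origin at the centre of its underside; stands right of the tray (-y)
- basin_bone: a cut soup bone of pale ivory: a 67 mm long, 41 mm wide, 25 mm thick rod with two round knobs at each end; 30 to 65 g; origin at its centre, x along the bone. This fifth bone starts in one of the two basins: the bones go there
- potato: a potato, 98 mm long, 55 mm thick, origin at its centre, in the other basin
- jar: bystander: closed glass jar, 72 mm across, 100 mm high, beyond the tray; origin at the centre of its underside
- mug: bystander: white mug, 80 mm across, 90 mm high, beyond the tray; origin at the centre of its underside

How it is judged:
On the way, in this order (a step that is already met when the one before it is completed fails the run):
1. the tray is lifted more than 50 mm off the bench with all four bones still lying on it (height (world z) of tray above 0.05 m and x of bone1 in the frame of tray between -0.09 and 0.11 m and z of bone1 in the frame of tray between 0 and 0.06 m and y of bone1 in the frame of tray between -0.075 and 0.075 m and x of bone2 in the frame of tray between -0.09 and 0.11 m and z of bone2 in the frame of tray between 0 and 0.06 m and y of bone2 in the frame of tray between -0.075 and 0.075 m and x of bone3 in the frame of tray between -0.09 and 0.11 m and z of bone3 in the frame of tray between 0 and 0.06 m and y of bone3 in the frame of tray between -0.075 and 0.075 m and x of bone4 in the frame of tray between -0.09 and 0.11 m and z of bone4 in the frame of tray between 0 and 0.06 m and y of bone4 in the frame of tray between -0.075 and 0.075 m), for 0.2 s.
2. for 0.2 s, all four bones lie in the fifth bone's basin while the tray is still tipped over 30 degrees, its lip within 130 mm (seen from above) of that basin's centre (((horizontal distance between each of basin_bone, bone1, bone2, bone3, bone4 and basin_left below 0.105 m and height (world z) of each of basin_bone, bone1, bone2, bone3, bone4 below 0.1 m and angle between tray's own z axis and vertical above 0.52 rad and horizontal distance between tray_lip and basin_left below 0.13 m) or (horizontal distance between each of basin_bone, bone1, bone2, bone3, bone4 and basin_right below 0.105 m and height (world z) of each of basin_bone, bone1, bone2, bone3, bone4 below 0.1 m and angle between tray's own z axis and vertical above 0.52 rad and horizontal distance between tray_lip and basin_right below 0.13 m))), for 0.2 s.
At the end, for the whole second after the job is handed in: All four bones lie in the basin where the fifth bone is (each bone's centre within 105 mm of the basin's axis and under 100 mm high). The tray stands flat and upright anywhere on the bench (tilt under 3 degrees, underside within 8 mm of it), let go; tray and bones at rest (((horizontal distance between each of basin_bone, bone1, bone2, bone3, bone4 and basin_left below 0.105 m and height (world z) of each of basin_bone, bone1, bone2, bone3, bone4 below 0.1 m) or (horizontal distance between each of basin_bone, bone1, bone2, bone3, bone4 and basin_right below 0.105 m and height (world z) of each of basin_bone, bone1, bone2, bone3, bone4 below 0.1 m)) and height (world z) of tray between -0.005 and 0.008 m and angle between tray's own z axis and vertical below 0.06 rad and linear speed of tray below 0.02 m/s and linear speed of each of bone1, bone2, bone3, bone4 below 0.03 m/s); the robot touches nothing.
It fails at once if the lip of the tray (tray_lip) is more than 220 mm above the bench while the tray is tipped more than 30 degrees: the bones would drop too far and chip the enamel (angle between tray's own z axis and vertical above 0.52 rad and height (world z) of tray_lip above 0.22 m).
It fails at once if a basin is pushed more than 40 mm from its place (distance of any of basin_left, basin_right from where it was at the start of the episode above 0.04 m).
It fails at once if the fifth bone is lifted more than 150 mm above the bench: it stays in its basin (height (world z) of basin_bone above 0.15 m).
It fails at once if the potato leaves its place in its basin: it moves more than 80 mm (distance of potato from where it was at the start of the episode above 0.08 m).
It fails at once if the jar or the mug is moved more than 30 mm (distance of any of jar, mug from where it was at the start of the episode above 0.03 m).
It also fails if it takes over 64 s, if anything falls off the work surface, if the arm or the gripper's body presses on something with over 40 N, if the wrist force passes 120 N, or if a joint passes its speed limit or range.

## Working session

There is one attempt and no reset: what is moved stays moved. The work goes in short steps, each a Python script; the robot and the scene stay as the last script left them, time stands still between calls to the robot, and variables do not carry over. Pictures are saved under pics/ and viewed, at most 10 in all, crops included, and the job is handed in when it is done.

```bash
mkdir -p pics; python3 - <<'E'
from station import *
import cv2, numpy as np
for n in ("top","scene"):
    im=read_camera(n); cv2.imwrite(f"pics/{n}0.png",cv2.resize(im[:,:,::-1],(800,500),interpolation=cv2.INTER_CUBIC)); cv2.imwrite(f"pics/{n}_raw.png",im[:,:,::-1])
    i=camera_info(n); print(n,np.round(i["intrinsics"],1).tolist(),i["dist"],np.round(i["T"],4).tolist())
print(get_time(),get_ee_rot(),get_tcp_pos(), camera_info("wrist"))
E
```

```text
top [[416.5, 0.0, 320.3], [0.0, 416.5, 203.5], [0.0, 0.0, 1.0]] [-0.02320254  0.          0.          0.          0.        ] [[0.0012, 0.9847, -0.1745, 0.4704], [-0.9996, -0.0037, -0.0274, -0.0007], [-0.0276, 0.1745, 0.9843, 1.0205], [0.0, 0.0, 0.0, 1.0]]
scene [[381.7, 0.0, 315.0], [0.0, 381.7, 198.2], [0.0, 0.0, 1.0]] [-0.01464694  0.          0.          0.          0.        ] [[0.1964, -0.7221, 0.6633, 1.2536], [0.9805, 0.1366, -0.1416, -0.1069], [0.0117, 0.6781, 0.7348, 0.7357], [0.0, 0.0, 0.0, 1.0]]
0.1 [-1.04034516e-04  1.30004493e-01  9.91513161e-01 -6.87627591e-04] [0.16098251 0.60339112 0.22199585] {'intrinsics': array([[347.03428408,   0.        , 318.09348004],
       [  0.        , 347.03428408, 203.76050828],
       [  0.        ,   0.        ,   1.        ]]), 'dist': array([-0.00499479,  0.        ,  0.        ,  0.        ,  0.        ]), 'tool_from_camera': array([[-5.76342711e-04,  9.55453080e-01,  2.95142474e-01,
         7.97625239e-02],
       [ 9.99999834e-01,  5.46189323e-04,  1.84603538e-04,
        -5.90937623e-04],
       [ 1.51763504e-05,  2.95142532e-01, -9.55453236e-01,
        -1.61702571e-01],
       [ 0.00000000e+00,  0.00000000e+00,  0.00000000e+00,
         1.00000000e+00]])}
```

View pics/top0.png

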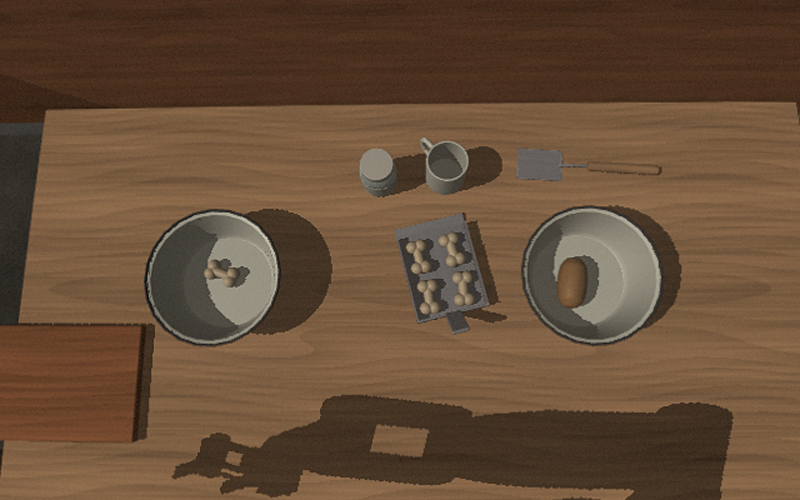

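View pics/scene0.png

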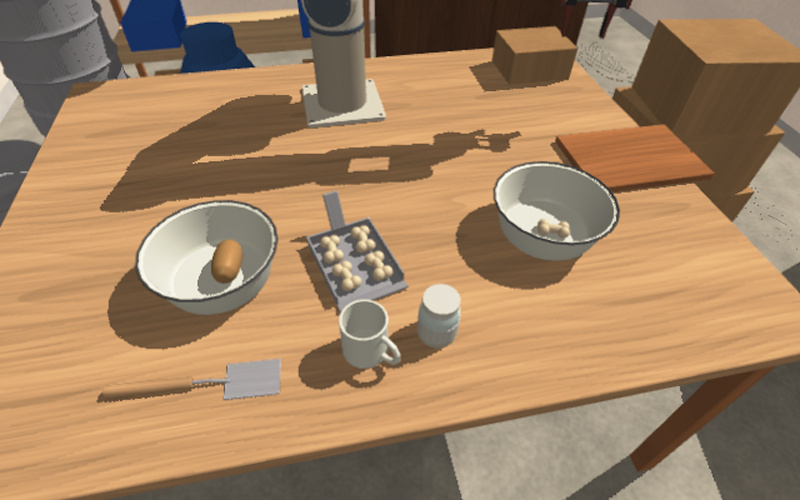

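The left basin (top picture, about (213,277)) holds the fifth bone and the right one the potato. The tray is near (440,268), with its handle at (458,322) towards the robot. I'll enlarge both views for the tray corners.

```bash
python3 - <<'E'
import cv2
a=cv2.imread("pics/top_raw.png")[160:280,300:410]; b=cv2.imread("pics/scene_raw.png")[145:255,230:340]
import numpy as np
A=cv2.resize(a,None,fx=5,fy=5,interpolation=cv2.INTER_CUBIC)
B=cv2.resize(b,None,fx=5,fy=5,interpolation=cv2.INTER_CUBIC)
cv2.imwrite("pics/a.png",A);cv2.imwrite("pics/b.png",B)
E
```

```text
(no output)
```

View pics/a.png

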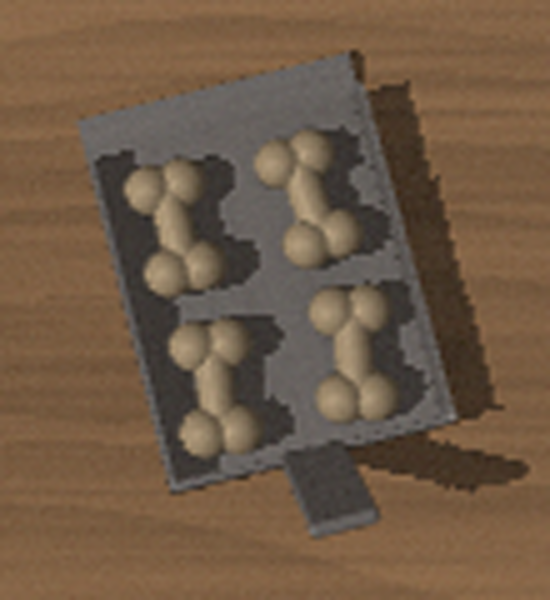

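View pics/b.png

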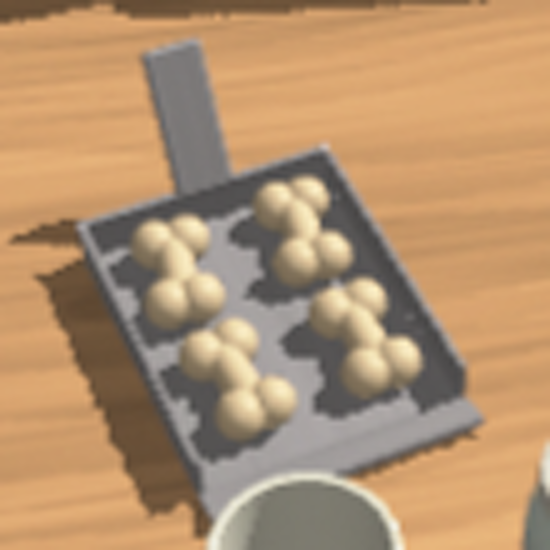

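```bash
cat > h.py <<'E'
from station import *
import numpy as np, cv2
from scipy.optimize import least_squares
from scipy.spatial.transform import Rotation as R
def proj(n,P):
    i=camera_info(n); T=np.linalg.inv(i["T"]); P=np.atleast_2d(P)@T[:3,:3].T+T[:3,3]
    return cv2.projectPoints((P*[1,-1,-1]).reshape(-1,1,3),np.zeros(3),np.zeros(3),i["intrinsics"],i["dist"])[0].reshape(-1,2)
E
cat > fit.py <<'E'
from h import *
dn=lambda uv,f,o:(np.array(uv,float)+.5)/f-.5+np.array(o)
top=dn([(80,122),(352,52),(172,490),(455,417),(312,537),(380,517)],5,(300,160))
topP=np.array([(.106,.07,.008),(.106,-.07,.008),(-.085,.07,.028),(-.085,-.07,.028),(-.124,.016,.0927),(-.124,-.016,.0927)])
sc=dn([(82,228),(325,150),(482,420)],5,(230,145))
scP=np.array([(-.085,-.07,.028),(-.085,.07,.028),(.106,.07,.008)])
def W(p,P): return P@R.from_euler('z',p[2]).as_matrix().T+[p[0],p[1],0]
f=lambda p:np.r_[(proj("top",W(p,topP))-top).ravel(),(proj("scene",W(p,scP))-sc).ravel()]
s=least_squares(f,[.45,-.05,.2]); print("tray",s.x,np.round(s.fun.reshape(-1,2),1).tolist())
a=np.linspace(0,2*np.pi,200)
def circ(name,bbs,z,r):
    def f(p):
        o=[]
        for n,b in bbs:
            u=proj(n,np.c_[p[0]+p[2]*np.cos(a),p[1]+p[2]*np.sin(a),0*a+z])
            o.append(np.r_[u.min(0),u.max(0)]-(np.array(b)+.5)*.8+.5)
        return np.concatenate(o)
    s=least_squares(f,[.5,0,r]); print(name,np.round(s.x,4),np.round(s.fun,1))
circ("left",[("top",(146,210,279,345)),("scene",(494,163,619,258))],.088,.126)
circ("right",[("top",(522,206,661,344)),("scene",(138,201,276,311))],.088,.126)
circ("mug",[("top",(426,141,468,182)),("scene",(341,301,387,337))],.09,.04)
circ("jar",[("top",(360,149,393,180)),("scene",(423,285,460,314))],.1,.03)
E
python3 fit.py
```

```text
tray [ 0.6161446  -0.05278069  0.24239379] [[-0.5, -1.2], [-0.5, -0.6], [-0.1, -0.3], [0.5, 0.0], [0.1, 0.3], [0.6, 0.8], [-0.9, -1.0], [0.5, -1.0], [0.6, 0.7]]
left [0.6038 0.3688 0.1272] [-0.7 -3.9  2.3 -1.9 -0.6  0.2  1.2 -8.8]
right [ 0.6051 -0.3178  0.1261] [-0.8 -2.7  0.8 -1.9 -2.1  0.7  1.3 -6. ]
mug [ 0.813  -0.0609  0.0379] [ 0.3  0.6 -0.9 -1.4 -0.6 -1.6  0.   0.8]
jar [0.8055 0.0702 0.0304] [-0.  -0.8 -0.3 -0.7 -0.2 -1.  -0.4 -0.5]
```

```bash
cat >> h.py <<'E'
c,s=np.cos(np.radians(62)),np.sin(np.radians(62))
n_=np.array([s,0,c]); z_=np.array([c,0,-s]); GRIP=np.array([-.106,0,.068]); LIP=np.array([.106,0,.008])
TR=np.array([.616,-.053,0]); YAW=.242; BAS=np.array([.605,.370,0])
def tool(ref,refpos,psi,th,flip,back=0,depth=0):
    """pose of the TCP with tray point ref at world refpos, heading psi, tipped forward th; back: retreat along fingers"""
    Rt=R.from_euler('ZY',[psi,th]).as_matrix()
    y=-n_ if flip else n_
    M=Rt@np.c_[np.cross(y,z_),y,z_]
    p=np.array(refpos)+Rt@(GRIP-ref+z_*(.019-back+depth))
    q=R.from_matrix(M).as_quat()
    return p,np.r_[q[3],q[:3]]
def lip_at(psi,short,z): return BAS-short*np.array([np.cos(psi),np.sin(psi),0])+[0,0,z]
E
python3 - <<'E'
from h import *
for flip in (0,1):
    print("grip",flip,[None if (q:=inverse_kinematics(*tool(np.zeros(3),TR,YAW,0,flip,b))) is None else np.round(q,2).tolist() for b in (.12,0)])
    for psi in (.24,.5,.8,1.1,1.4):
        print(psi,[None if (q:=inverse_kinematics(*tool(LIP,lip_at(psi,.05,z),psi,th,flip))) is None else np.round(q,2).tolist() for th,z in ((-.1,.17),(.5,.14),(.9,.13),(1.1,.13))])
E
```

```text
grip 0 [[-0.4, 0.21, 2.28, 0.87, 0.38, -1.42], [-0.31, 0.52, 2.22, 1.67, 0.25, -2.17]]
0.24 [[0.92, 0.13, 2.31, -1.04, 0.42, 1.59], [0.65, 0.2, 1.81, 0.0, 1.14, 0.4], [0.54, 0.46, 1.41, 0.12, 1.67, 0.29], [0.5, 0.62, 1.19, 0.16, 1.93, 0.28]]
0.5 [[0.58, 0.06, 2.39, -0.43, 0.11, 0.49], [0.55, 0.18, 1.84, 0.0, 1.13, 0.04], [0.53, 0.46, 1.41, 0.01, 1.68, 0.03], [0.53, 0.62, 1.18, 0.02, 1.95, 0.03]]
0.8 [[0.16, 0.11, 2.34, 1.05, 0.39, -1.56], [0.43, 0.2, 1.82, -0.0, 1.13, -0.37], [0.52, 0.46, 1.41, -0.11, 1.67, -0.26], [0.56, 0.62, 1.18, -0.15, 1.93, -0.25]]
1.1 [[-0.06, 0.25, 2.15, 0.9, 0.71, -1.85], [0.33, 0.25, 1.76, -0.01, 1.15, -0.77], [0.52, 0.46, 1.4, -0.22, 1.62, -0.55], [0.58, 0.61, 1.21, -0.3, 1.86, -0.52]]
1.4 [[-0.12, 0.41, 1.89, 0.74, 0.96, -1.99], [0.27, 0.32, 1.65, -0.01, 1.17, -1.13], [0.51, 0.47, 1.39, -0.32, 1.55, -0.84], [0.61, 0.58, 1.24, -0.43, 1.75, -0.78]]
grip 1 [[-0.4, 0.21, 2.28, 0.87, 0.38, 1.72], [-0.31, 0.52, 2.22, 1.67, 0.25, 0.97]]
0.24 [[0.92, 0.13, 2.31, -1.04, 0.42, -1.55], None, None, None]
0.5 [None, None, None, None]
0.8 [[0.16, 0.11, 2.34, 1.05, 0.39, 1.58], None, None, None]
1.1 [[-0.06, 0.25, 2.15, 0.9, 0.71, 1.29], [0.33, 0.25, 1.76, -0.01, 1.15, 2.38], None, None]
1.4 [[-0.12, 0.41, 1.89, 0.74, 0.96, 1.15], [0.27, 0.32, 1.65, -0.01, 1.17, 2.01], [0.51, 0.47, 1.39, -0.32, 1.55, 2.3], [0.61, 0.58, 1.24, -0.43, 1.75, 2.36]]
```

```bash
python3 - <<'E'
from h import *
O=np.zeros(3)
p,q=tool(O,TR,YAW,0,0,.12); move_pose(p,q); print(get_time(),get_joint_pos(),get_tcp_pos()-p)
p,q=tool(O,TR,YAW,0,0,0); print(movel(p,q,v=.08,until_force=8)); print(get_time(),np.round(get_joint_pos(),2),get_tcp_pos()-p,get_ft_force())
cv2.imwrite("pics/g.png",np.vstack([read_camera("scene")[140:260,220:380],read_camera("top")[160:280,290:450]])[:,:,::-1].repeat(3,0).repeat(3,1)[:, :])
E
python3 -c "
import cv2;a=cv2.imread('pics/g.png');cv2.imwrite('pics/g1.png',cv2.hconcat([a[:360],a[360:]])[:,:960] if 0 else cv2.resize(cv2.hconcat([a[:360],a[360:]]),(800,300)))"
```

```text
2.7833 [-0.39826201  0.20865942  2.28168111  0.87255792  0.37554891 -1.41952173] [0.00036391 0.00039185 0.00011278]
False
4.4333 [-0.31  0.52  2.22  1.67  0.25 -2.17] [-5.78985093e-06 -5.10926467e-05  1.51830052e-04] [-0.14526461 -0.01546797 -0.71345628]
```

View pics/g1.png

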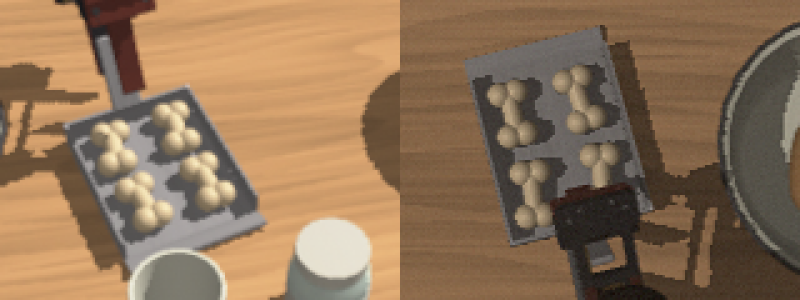

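```bash
python3 - <<'E'
from h import *
p=get_tcp_pos(); q=get_ee_rot(); M=R.from_quat(np.r_[q[1:],q[0]]).as_matrix()
pts=np.array([p,p-M[:,2]*.019,p+.044*M[:,1],p-.044*M[:,1],p-.06*M[:,2]+.044*M[:,1],p-.06*M[:,2]-.044*M[:,1]])
for n,o in(("scene",(220,140)),("top",(290,160))): print(n,np.round((proj(n,pts)-o)*2.5+((400,0) if n=="top" else (0,0))).tolist())
print(pts.round(3).tolist(),get_grip_width())
E
```

```text
scene [[120.0, 79.0], [116.0, 62.0], [132.0, 89.0], [109.0, 71.0], [118.0, 31.0], [96.0, 18.0]]
top [[587.0, 237.0], [591.0, 245.0], [578.0, 194.0], [596.0, 278.0], [590.0, 220.0], [609.0, 309.0]]
[[0.522, -0.076, 0.051], [0.513, -0.078, 0.068], [0.559, -0.067, 0.072], [0.484, -0.086, 0.031], [0.532, -0.074, 0.125], [0.457, -0.092, 0.084]] 0.9999780638290573
```

The scene picture shows the front finger at about (133,90), where it projects. The tongue lies between the fingers in both views (scene (108,60), top (598,250)), so I'll close and lift.

```bash
python3 - <<'E'
from h import *
O=np.zeros(3)
command_gripper(0.0); print(get_grip_width()*88,get_finger_force(),get_ft_force())
for dz in (.02,.08,.15):
    movel(*tool(O,TR+[-.02*(dz>.1),0,dz],YAW,0,0),v=.05); print(get_time(),np.round(get_joint_pos(),2),get_grip_width()*88,get_ft_force().round(2),get_ft_torque().round(2))
a,b=read_camera("scene"),read_camera("top")
im=cv2.hconcat([a[80:260,180:380],b[120:300,260:460]])[:,:,::-1]
cv2.imwrite("pics/l.png",cv2.resize(im,None,fx=2,fy=2,interpolation=cv2.INTER_CUBIC))
E
```

```text
7.803342865323008 29.997667372226715 [-1.39341396 -0.655643   -2.09339388]
6.2833 [-0.31  0.47  2.22  1.47  0.25 -1.96] 8.115642864020291 [-0.64  0.2  -4.62] [-0.34  1.03 -0.  ]
7.6333 [-0.31  0.33  2.2   0.94  0.31 -1.42] 7.732760839592031 [-0.55  0.18 -4.57] [-0.38  1.   -0.03]
9.2417 [-0.33  0.15  2.19  0.62  0.45 -1.09] 7.9833256342999 [-0.86  0.96 -5.25] [-0.36  1.04 -0.01]
```

View pics/l.png

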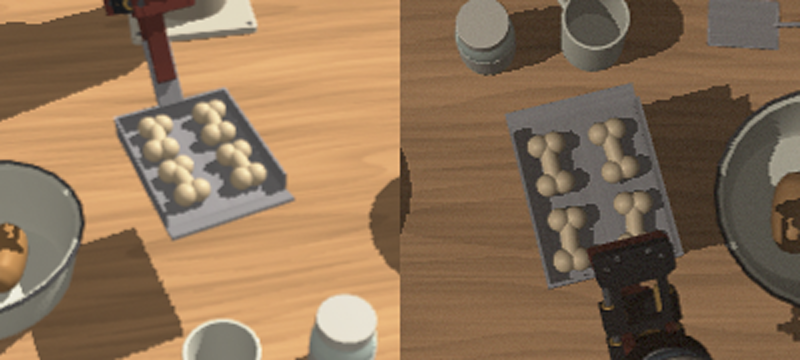

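Picture shows the tray lifted, with all four bones lying on it. Next: check for sag, then carry it over the basin.

```bash
python3 - <<'E'
from h import *
C=np.array([(.106,.07,.008),(.106,-.07,.008)])
obs=np.array([(326,179.),(266.5,198.5)])
g=TR+[-.02,0,.15]+R.from_euler('z',YAW).apply(GRIP)
f=lambda t:(proj("scene",g+R.from_euler('ZY',[YAW+t[1],t[0]]).apply(C-GRIP))-obs).ravel()
sl=least_squares(f,[0.,0.]); print("sag,yaw err",sl.x,sl.fun)
sag=float(np.clip(sl.x[0],0,.15)); 
l0=TR+[-.02,0,.15]+R.from_euler('z',YAW).apply(LIP); psi1=1.1; l1=lip_at(psi1,.05,.175)
for u in np.linspace(0,1,6)[1:]:
    movel(*tool(LIP,l0+u*(l1-l0),YAW+u*(psi1-YAW),-.06*min(1,2*u)-sag*min(1,2*u),0),v=.13)
    print(get_time(),np.round(get_joint_pos(),2))
a,b=read_camera("scene"),read_camera("top")
im=cv2.hconcat([a[80:260,300:500],b[120:300,100:300]])[:,:,::-1]
cv2.imwrite("pics/t.png",cv2.resize(im,None,fx=2,fy=2,interpolation=cv2.INTER_CUBIC))
E
```

```text
sag,yaw err [-0.00353323  0.00180262] [ 0.96174154 -0.07737245 -0.65140761  0.35820918]
9.7917 [-0.31  0.14  2.22  0.75  0.5  -1.34]
10.25 [-0.28  0.15  2.23  0.84  0.55 -1.54]
10.7333 [-0.22  0.16  2.22  0.85  0.61 -1.65]
11.25 [-0.13  0.18  2.18  0.83  0.66 -1.7 ]
11.8 [-0.03  0.22  2.12  0.8   0.72 -1.72]
```

View pics/t.png

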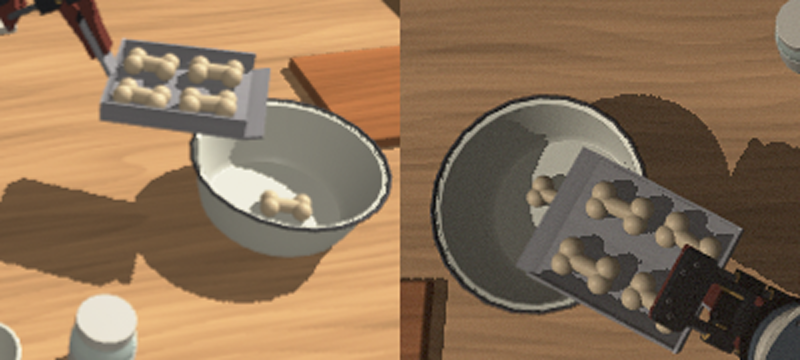

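Tray is level over the left basin, lip near its middle. Tipping about the lip now.

```bash
python3 - <<'E'
from h import *
psi=1.1
for th,z in ((.15,.15),(.35,.13),(.5,.125),(.65,.125),(.8,.125),(.95,.125),(1.08,.125)):
    movel(*tool(LIP,lip_at(psi,.05,z),psi,th,0),v=.06)
    print(get_time(),np.round(get_joint_pos(),2),get_ft_force().round(1))
wait(.6)
a,b=read_camera("scene"),read_camera("top")
im=cv2.hconcat([a[80:260,300:500],b[120:300,100:300]])[:,:,::-1]
cv2.imwrite("pics/p.png",cv2.resize(im,None,fx=2,fy=2,interpolation=cv2.INTER_CUBIC))
E
```

```text
12.45 [ 0.11  0.19  2.02  0.41  0.79 -1.26] [-0.3 -0.  -5. ]
13.0167 [ 0.24  0.22  1.89  0.13  0.95 -0.93] [-0.4  0.4 -4.6]
13.625 [ 0.33  0.26  1.77 -0.01  1.11 -0.77] [-0.4 -0.1 -5. ]
14.2917 [ 0.41  0.32  1.64 -0.11  1.3  -0.66] [ 0.5  0.7 -4.7]
14.9583 [ 0.48  0.41  1.5  -0.18  1.49 -0.58] [-0.1 -0.6 -2.7]
15.625 [ 0.54  0.5   1.36 -0.24  1.67 -0.54] [ 1.4 -0.3 -2.4]
16.225 [ 0.58  0.59  1.23 -0.29  1.83 -0.52] [ 0.2 -0.4 -2.2]
```

View pics/p.png

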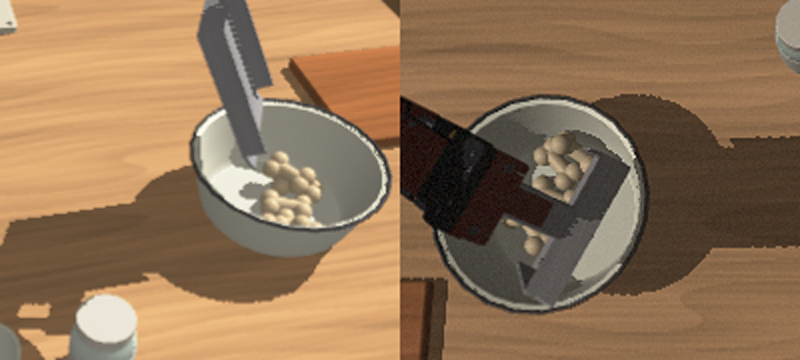

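Picture: the bones lie heaped in the basin, and the force fell by about 2.8 N, so the tray is empty. I'll untip, check and put the tray back.

```bash
python3 - <<'E'
from h import *
psi=1.1
for th,z in ((.8,.14),(.5,.16),(.25,.17),(0,.175)):
    movel(*tool(LIP,lip_at(psi,.05,z),psi,th,0),v=.1)
l0=TR+[-.02,0,.15]+R.from_euler('z',YAW).apply(LIP); l1=lip_at(psi,.05,.175)
for u in np.linspace(1,0,6)[1:]:
    movel(*tool(LIP,l0+u*(l1-l0),YAW+u*(psi-YAW),0,0),v=.13)
print(get_time(),np.round(get_joint_pos(),2))
a,b=read_camera("scene"),read_camera("top")
im=cv2.hconcat([a[80:260,240:500],b[120:300,100:400]])[:,:,::-1]
cv2.imwrite("pics/q.png",cv2.resize(im,(800,257),interpolation=cv2.INTER_CUBIC))
E
```

```text
21.9917 [-0.33  0.15  2.19  0.62  0.45 -1.09]
```

View pics/q.png

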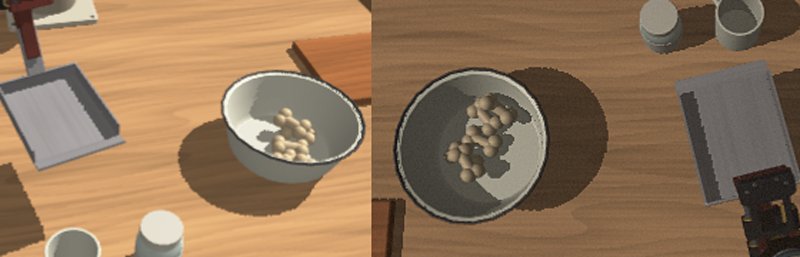

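The tray is empty and every bone is in the left basin, at about (480,140). Lowering and releasing the tray.

```bash
python3 - <<'E'
from h import *
P=TR+[-.02,0,0]
movel(*tool(np.zeros(3),P+[0,0,.02],YAW,0,0),v=.08)
print(movel(*tool(np.zeros(3),P+[0,0,-.002],YAW,0,0),v=.02,until_force=3),get_tcp_pos()-tool(np.zeros(3),P,YAW,0,0)[0],get_ft_force())
command_gripper(1.0); wait(.3)
movel(*tool(np.zeros(3),P,YAW,0,0,.13),v=.08); wait(.5); print(get_time(),get_ft_force(),get_grip_width())
a,b=read_camera("scene"),read_camera("top")
im=cv2.hconcat([a[80:260,180:500],b[120:300,100:420]])[:,:,::-1]
cv2.imwrite("pics/r.png",cv2.resize(im,(800,225),interpolation=cv2.INTER_CUBIC))
E
```

```text
True [-9.26817628e-05  6.52469788e-05 -7.62530348e-04] [-1.56602158  0.54198753  3.80972494]
28.6833 [-0.09515239 -0.32120222  0.10038366] 1.000765754772015
```

View pics/r.png

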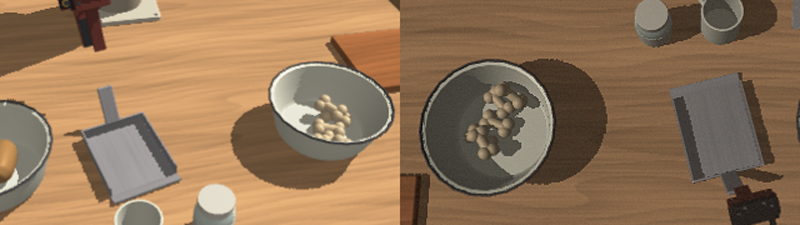

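The tray stands flat on the bench and is let go, the bones are in the left basin, and the gripper is clear.

```bash
python3 -c "
from station import *
print(job_done())"
```

```text
the job is handed in; nothing more can be done
None
```

I tipped all four bones into the left basin with the fifth bone, put the empty tray back flat on the bench and let go of it, and handed the job in at about 29 s; no verdict came back.

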